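# Empty the analyser's catch tray and dock the tote

### The job

Two spent test cassettes lie in the analyser's catch tray, under its clear guard. Without lifting them high, draw each one out and over the tray's lip into the grey tote that stands below it; then, keeping the tote down on the bench, slide the loaded tote fully home, flat and square, into the aluminium bay. Leave everything else on the bench where it is, and do not push hard against the analyser.

Things in the scene. Friction and masses are not known exactly. Their poses are not given: they have to be found in the camera images.
- outlet: blue analyser (fixed) with a steel catch tray. Origin: on the bench (z 0) under the middle of the tray's open lip; x along the lip, +y out over the lip. Tray floor: top at z 56 mm, 6 thick, y 0 (lip edge) to -220 (analyser's face, 340 high), x -100 to 100; side walls 6 thick at x +-97, top at z 78. Its pedestal begins 50 mm behind the lip. Axes of all bodies: z up
- guard_edge (a point): middle of the front edge, underside, of the clear flat guard over the rear of the tray; outlet frame (0, -100, 188) mm, axes as outlet. The guard is 6 mm thick, as wide as the tray, and reaches back to the analyser; clear side panels only behind y -170. A tool leaning about 40 degrees, tips towards -y, reaches about 50 mm in behind this edge, enough to hook a cassette's front wall from inside
- tote: grey open tote, loose, 0.4 kg: 180 (own x) x 130 (own y) x 42 mm high, walls and floor 5 mm. Origin: centre of the underside, z up. At the start it stands along the lip, one long side about 15 mm under it. On its -x end (robot side) a tongue handle: upright plate at own y 14 to 26, x -146 to -90, z 8 to 54 mm, to be pinched across y from above, or pushed
- bay: aluminium tote bay, fixed, before a low white box. Origin: on the bench, where the tote's origin lies when fully home (axes then parallel); the tote slides in along own +x. Side guides 50 mm high: inner faces at y +-68 mm from x 20 to 95, flared from x 20 to a mouth of about +-86 at x -10; stop wall face at x 90. Front and top open, the bench is its floor
- cassette_a: spent test cassette, loose, 90 g: black open tray 62 (own x) x 76 (own y) x 16 mm high, walls and floor 4 mm. A 13 mm high block fills own y -34 to -11 mm; the open well in front of it (y -11 to +34, 54 mm wide) takes a hooked fingertip. Origin: centre of the underside, z up. Own +y faces the tray's lip at the start; it then lies wholly under the guard, with no room for a vertical tool
- cassette_b: spent test cassette, loose, 90 g: black open tray 62 (own x) x 76 (own y) x 16 mm high, walls and floor 4 mm. A 13 mm high block fills own y -34 to -11 mm; the open well in front of it (y -11 to +34, 54 mm wide) takes a hooked fingertip. Origin: centre of the underside, z up. Own +y faces the tray's lip at the start; it then lies wholly under the guard, with no room for a vertical tool
- sealed_pack: bystander, loose, origin at the centre of its underside: unopened pack, closed white block 62 x 76 x 22 mm with a paper patch; leave alone
- mouse: bystander, loose, origin at the centre of its underside: black computer mouse 100 x 60 x 30 mm; leave alone
- reagent: bystander, loose, origin at the centre of its underside: bottle 60 mm across, 120 mm high; leave alone
- jar: bystander, loose, origin at the centre of its underside: jar 64 mm across, 75 mm high; leave alone
- amber: bystander, loose, origin at the centre of its underside: amber bottle 48 mm across, 90 mm high; leave alone
Mind the look-alikes: they are no part of the job. Leave any pink or red look-alike of the cassette_b alone.

How it is judged:
On the way, in this order (a step that is already met when the one before it is completed fails the run):
1. both cassettes are in the tote, while it stands before the bay (x of cassette_a in the frame of tote between -0.085 and 0.085 m and y of cassette_a in the frame of tote between -0.06 and 0.06 m and z of each of cassette_a, cassette_b in the frame of tote below 0.038 m and x of cassette_b in the frame of tote between -0.085 and 0.085 m and y of cassette_b in the frame of tote between -0.06 and 0.06 m and x of tote in the frame of bay below -0.05 m), for 0.2 s.
2. the loaded tote is fully home in the bay (x of cassette_a in the frame of tote between -0.085 and 0.085 m and y of cassette_a in the frame of tote between -0.06 and 0.06 m and z of each of cassette_a, cassette_b in the frame of tote below 0.038 m and x of cassette_b in the frame of tote between -0.085 and 0.085 m and y of cassette_b in the frame of tote between -0.06 and 0.06 m and x of tote in the frame of bay between -0.005 and 0.005 m and y of tote in the frame of bay between -0.008 and 0.008 m and angle between the x axis of tote and the x axis of bay, either way round below 0.06 rad and height (world z) of tote below 0.006 m and angle between tote's own z axis and vertical below 0.05 rad), for 0.2 s.
At the end, for the whole second after the job is handed in: Both cassettes in the tote (origins within 85 mm along and 60 mm across of its centre, under 38 mm above its underside); tote flat (raised under 6 mm, tilt under 0.05 rad), its origin within 5 mm of home along the bay and 8 mm across, turned under 0.06 rad; all at rest (all of step 2 and linear speed of each of cassette_a, cassette_b, tote below 0.02 m/s); the robot touches nothing.
It fails at once if a cassette is lifted (its origin more than 49 mm above the tray floor) (height (world z) of any of cassette_a, cassette_b above 0.105 m).
It fails at once if the tote is lifted more than 20 mm or tipped more than 0.25 rad (height (world z) of tote above 0.02 m or angle between tote's own z axis and vertical above 0.25 rad).
It fails at once if the robot presses on the analyser, its tray or guard with more than 40 N (contact force between any of the arm, the fingers and outlet above 40 N).
It fails at once if a bystander is moved more than 20 mm (distance of any of sealed_pack, mouse, reagent, jar, amber from where it was at the start of the episode above 0.02 m).
It also fails if it takes over 72 s, if anything falls off the work surface, if the arm or the gripper's body presses on something with over 40 N, if the wrist force passes 120 N, or if a joint passes its speed limit or range.

### The arm

A 6-joint arm with a two-finger parallel gripper is mounted at the origin on the work surface. World frame = base frame: x ahead of the robot, y to its left, z up, the work surface at z = 0. Lengths are in m, angles in rad, forces in N, time in s.
With the tool pointing down it reaches from about 0.3 to 0.85 m from the base axis. Payload 5.4 kg.
Tool frame: the origin (TCP) lies at the very end of the fingers, on their centre line; the grasp point (between the pads) lies 19 mm behind it; z points along the fingers, y is the direction in which the jaws open and shut (so a half turn about z gives the same grasp; the last joint's range is limited). The gripper opens to 85 mm and grips with 20 to 120 N. Pads are 22 mm wide; open, the fingers measure 114 mm over their backs; the gripper's body (76 mm by 85 mm) begins 54 mm behind the grasp point. The pads swing forward as they close: fully open they stand 13 mm farther back than shut.
Start: joints at [0.941, 0.158, 1.597, -0, 1.386, -0.21], TCP at [0.234, 0.525, 0.231] pointing down, gripper open.
Joint ranges: [-2.91, 2.91], [-0.94, 2.29], [0.18, 2.7], [-1.29, 4.43], [0.17, 2.64], [-3, 3]. Speed limits (rad/s): [2.57, 2.57, 3.14, 3.14, 3.14, 3.14].

### API

Orientations are given as a rotation vector (axis times angle).
In Python, from station import telemetry, optics, job gives the robot as it stands.
- The arm moves only by the tool move_arm, never from a script. Its argument "moves" is a list of rows, each a list of 7 numbers: the shift along the world's x, y, z in cm, then the turn, a rotation vector about the world's x, y, z in rad, then the opening, from 0 (shut) to 1 (fully open). In form: [[tx, ty, tz, wx, wy, wz, gripper], ...]. A call has 1 to 12 rows; each row is the pose to reach, as a shift and turn from the pose commanded when the call began; what a row does not reach only later rows make up. A row lasts 1/12 s, in which the tool goes at most 41.7 mm and 7.16 degrees, less where a joint would pass 70% of its speed; a pose out of reach is approached as far as the arm can. A call with a gripper value outside its range is refused whole. The fingers move at their own pace and stop on an object; "force" is the grip in N (left out, the last holds). Time passes only in rows, so rows that repeat a pose let the fingers close. It gives the time, the measured TCP pose, the force and the opening at its end, in the units of the state.
- telemetry.get_state(): the state, without advancing time (a new reading comes with each control period).
- optics.capture(name): name is "scene" or "top" or "wrist"; returns a dict with "color" (384x512x3 uint8, red, green, blue), "fx", "fy", "cx", "cy" (pixels), "k1" (the pictures are not rectified: a ray, as slopes to the right and down, at radius r is drawn at 1 + k1 r^2 times it, then the intrinsics apply), "R" (3x3) and "t" (3): a world point X has camera coordinates R X + t. Camera axes: x right, y down, z forward; pixel columns grow to the right and rows downward; lengths in m; the calibration is good to about 2 mm. A picture is of the moment at which its call begins. There is no depth.
- job.sign_off(): hands the job in, once; it reports no verdict.
The state is a dict: "time_s": time; "qpos": joint angles; "qd": joint speeds; "effort": joint torques, N m; "position": TCP position; "tcp_rot": TCP orientation; "force": force on the tool from outside, world axes, zero at the start; "ft_torque": the same for the moment, N m; "width": opening from 0.0 (shut) to 1.0 (fully open).
Only numpy, scipy, OpenCV 4.12 (cv2) and the standard library are available. Lean on these libraries where they do the work, as an engineer would, in place of code of your own. Each camera call takes 0.05 s, during which the arm holds its last target. There are 200 camera calls.

## Working session

There is one attempt and no reset: what is moved stays moved. The work goes in short steps, Python scripts to look and compute and a tool call to move; the robot and the scene stay as the last step left them, time stands still between calls to the robot, and variables do not carry over. Pictures are saved under pics/ and viewed, about 8 in all and at most 12, crops included, and the job is handed in when it is done.

Besides the shell and the picture viewer there is one more tool, called after ">>>" by a JSON object that holds its "op" and its "data". move_arm: Moves the arm, as the interface text tells. Its arguments: {"type":"object","properties":{"moves":{"type":"array"},"force":{"type":"number"}},"required":["moves"]}

```bash
mkdir -p pics; ls; python3 - <<'E'
from station import telemetry, optics
import cv2,numpy as np
ims=[]
for n in ["scene","top"]:
    c=optics.capture(n); ims.append(c["color"]); np.savez(f"pics/{n}0.npz",**c)
    print(n,c["fx"],c["fy"],c["cx"],c["cy"],c["k1"],np.round(c["R"],3).tolist(),np.round(c["t"],3))
    cv2.imwrite(f"pics/{n}0.png",cv2.resize(c["color"][:,:,::-1],(800,600),interpolation=cv2.INTER_CUBIC))
print(telemetry.get_state())
E
```

```text
pics
scene 397.0273056662836 397.0273056662836 257.54228652239203 191.01866080071227 -0.07044849319641479 [[-0.43, 0.903, -0.004], [0.774, 0.367, -0.516], [-0.464, -0.225, -0.857]] [ 0.212 -0.378  1.517]
top 388.330702703706 388.330702703706 259.0190587338828 194.7269028863915 0.03366049067623485 [[0.026, -1.0, 0.005], [-0.983, -0.027, -0.182], [0.182, 0.0, -0.983]] [0.026 0.546 1.   ]
{'time_s': 0.1, 'qpos': array([ 9.40901188e-01,  1.58989486e-01,  1.59811942e+00,  2.41729923e-06,
        1.38624550e+00, -2.10121254e-01]), 'qd': array([-0.00126101, -0.0026835 , -0.00287148, -0.00199457, -0.00202536,
       -0.0008383 ]), 'effort': array([ 1.15438834e-04, -3.96998298e+01, -3.32335174e+01, -2.53350363e-04,
        4.32717061e-03,  7.52194978e-05]), 'position': array([0.23403654, 0.52460384, 0.23040687]), 'tcp_rot': array([-6.54399053e-01, -3.07194288e+00,  2.52473855e-03]), 'force': array([ 0.05739219,  0.22708138, -0.77435529]), 'ft_torque': array([ 0.02820677, -0.01513215, -0.00554332]), 'width': 1.0046514363204808}
```

View pics/scene0.png

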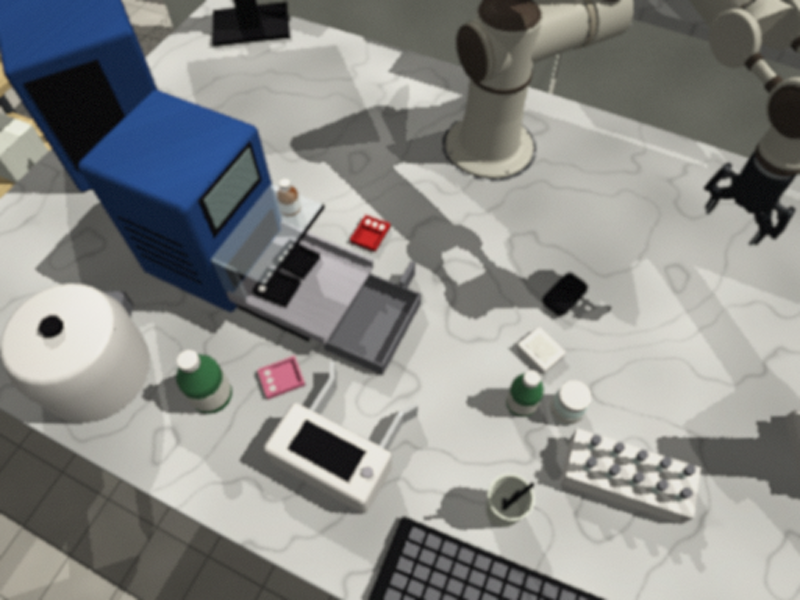

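View pics/top0.png

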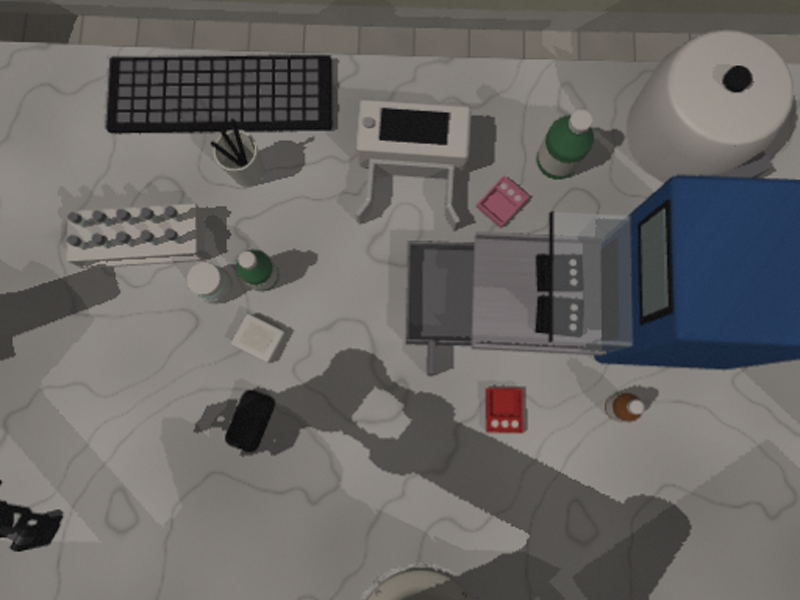

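The top view shows the black cassettes at (558,271) and (558,314), on the tray under the guard. Possible confusions are the red look-alike (505,408), the pink look-alike (502,200), the black mouse (250,420) and the white sealed pack (258,337). I choose the two black ones in the tray. The tote is at (440,290) with its handle at (433,357), and the bay is at (412,190). Next is a close crop.

```bash
cat > h.py <<'E'
import numpy as np,cv2
from scipy.spatial.transform import Rotation as Ro
def und(c,uv):
    d=(np.atleast_2d(np.array(uv,float))-[c["cx"],c["cy"]])/[c["fx"],c["fy"]]
    s=d.copy()
    for _ in range(20): s=d/(1+c["k1"]*(s**2).sum(1,keepdims=True))
    return np.c_[s,np.ones(len(s))]
def cast(c,uv,z):
    R=np.array(c["R"]);t=np.array(c["t"]);o=-R.T@t;d=und(c,uv)@R
    return o+d*((z-o[2])/d[:,2])[:,None]
def proj(c,X):
    p=np.atleast_2d(X)@np.array(c["R"]).T+c["t"];s=p[:,:2]/p[:,2:]
    s=s*(1+c["k1"]*(s**2).sum(1,keepdims=True));return s*[c["fx"],c["fy"]]+[c["cx"],c["cy"]]
E
python3 - <<'E'
from h import *
c=np.load("pics/top0.npz");im=c["color"][90:240,215:415,::-1]
im=cv2.convertScaleAbs(im,alpha=1.6)
cv2.imwrite("pics/crop1.png",cv2.resize(im,(800,600),interpolation=cv2.INTER_CUBIC))
E
```

```text
(no output)
```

View pics/crop1.png

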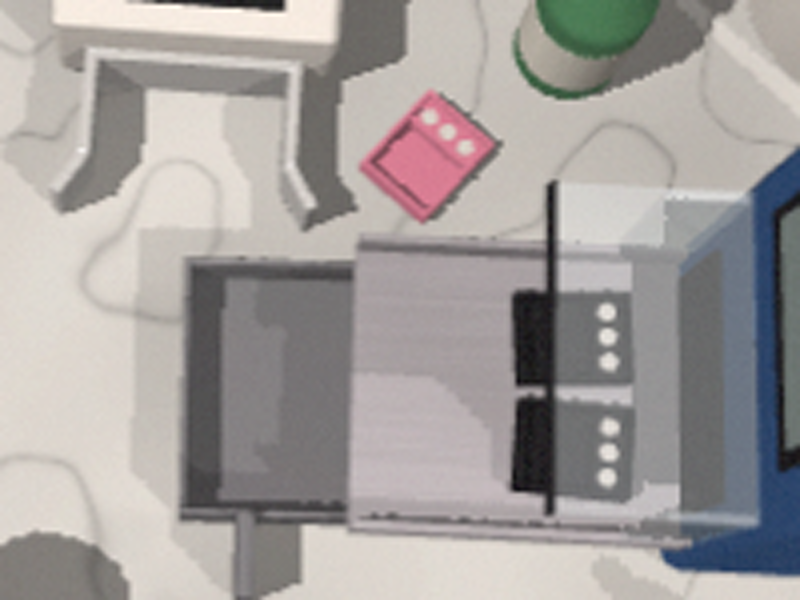

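```bash
python3 - <<'E'
from h import *
c=np.load("pics/top0.npz");s=np.load("pics/scene0.npz")
for k in (c,s): print("cam",np.round(-k["R"].T@k["t"],3))
f=lambda p:[(p[0]+.5)/4-.5+215,(p[1]+.5)/4-.5+90]
P={"wall_lip_up":(358,237,.078),"wall_lip_lo":(350,530,.078),"floorlip_up":(354,260,.056),"floorlip_lo":(348,515,.056),
"tote_ul":(183,258,.042),"tote_ll":(180,520,.042),"tote_ul_in":(190,265,.042),
"guard_up":(551,183,.194),"guard_lo":(550,513,.194),
"A?f_up":(514,291,.072),"f_dn":(514,385,.072),"b_up":(634,291,.072),"b_dn":(632,385,.072),
"Bf_up":(516,398,.072),"Bf_dn":(512,490,.072),"Bb_up":(634,402,.072),"Bb_dn":(632,500,.072),
"bay_wallL":(90,52,.05),"bay_wallR":(300,63,.05),"guideL_kink":(88,148,.05),"guideL_tip":(55,190,.05),"guideR_kink":(292,160,.05),"guideR_tip":(314,208,.05),"handle_top_tote":(245,516,.054)}
for k,(x,y,z) in P.items(): print(k,np.round(cast(c,f((x,y)),z)[0],4))
g=lambda p:[(p[0]+.5)/1.5625-.5,(p[1]+.5)/1.5625-.5]
print("handle end",np.round(cast(c,g((432,373)),.054),4))
for n,p in dict(pack=(258,335),mouse=(250,418),amber=(628,405),red=(505,408),pink=(503,200),green=(255,268),jar=(208,280)).items(): print(n,np.round(cast(c,g(p),.02)[0],3))
E
```

```text
cam [0.354 0.04  1.083]
cam [1.088 0.288 1.106]
wall_lip_up [ 0.6682 -0.0776  0.078 ]
wall_lip_lo [ 0.4703 -0.0734  0.078 ]
floorlip_up [ 0.6587 -0.0775  0.056 ]
floorlip_lo [ 0.4829 -0.0745  0.056 ]
tote_ul [0.6611 0.0396 0.042 ]
tote_ll [0.4782 0.037  0.042 ]
tote_ul_in [0.6562 0.0346 0.042 ]
guard_up [ 0.6685 -0.179   0.194 ]
guard_lo [ 0.4699 -0.1751  0.194 ]
A?f_up [ 0.6352 -0.1831  0.072 ]
f_dn [ 0.5707 -0.1823  0.072 ]
b_up [ 0.6373 -0.2634  0.072 ]
b_dn [ 0.5728 -0.2604  0.072 ]
Bf_up [ 0.5619 -0.1835  0.072 ]
Bf_dn [ 0.5003 -0.1801  0.072 ]
Bb_up [ 0.5613 -0.2614  0.072 ]
Bb_dn [ 0.4958 -0.2583  0.072 ]
bay_wallL [0.8073 0.1091 0.05  ]
bay_wallR [ 0.8033 -0.0392  0.05  ]
guideL_kink [0.7363 0.1079 0.05  ]
guideL_tip [0.7051 0.1297 0.05  ]
guideR_kink [ 0.7315 -0.0345  0.05  ]
guideR_tip [ 0.6971 -0.0502  0.05  ]
handle_top_tote [ 0.4806 -0.0062  0.054 ]
handle end [[ 0.4278 -0.0083  0.054 ]]
pack [0.489 0.297 0.02 ]
mouse [0.345 0.301 0.02 ]
amber [ 0.385 -0.348  0.02 ]
red [ 0.374 -0.137  0.02 ]
pink [ 0.751 -0.135  0.02 ]
green [0.61  0.311 0.02 ]
jar [0.585 0.393 0.02 ]
```

>>> {"op": "move_arm", "data": {"moves": [[29.7,-50,0,0,0,-1.17,0],[29.7,-50,0,0,0,-1.17,0],[29.7,-50,0,0,0,-1.17,0],[29.7,-50,0,0,0,-1.17,0],[29.7,-50,0,0,0,-1.17,0],[29.7,-50,0,0,0,-1.17,0],[29.7,-50,0,0,0,-1.17,0],[29.7,-50,0,0,0,-1.17,0],[29.7,-50,0,0,0,-1.17,0],[29.7,-50,0,0,0,-1.17,0],[29.7,-50,0,0,0,-1.17,0],[29.7,-50,0,0,0,-1.17,0]]}}

```text
time_s: 1.1
position: [0.4901, 0.0932, 0.231]
tcp_rot: [-2.243, -2.199, 0.0]
force: [0.3, 0.3, 0.4]
width: 0.001
```

>>> {"op": "move_arm", "data": {"moves": [[4.1,-15,-2,-0.2,0,0,0],[4.1,-22,-6,-0.7,0,0,0],[4.1,-22,-8,-0.7,0,0,0],[4.1,-22,-8,-0.7,0,0,0],[4.1,-22,-8,-0.7,0,0,0],[4.1,-22,-8,-0.7,0,0,0],[4.1,-22,-8,-0.7,0,0,0],[4.1,-22,-8,-0.7,0,0,0],[4.1,-22,-8,-0.7,0,0,0],[4.1,-22,-8,-0.7,0,0,0]]}}

```text
time_s: 1.93
position: [0.5318, -0.1243, 0.153]
tcp_rot: [1.831, 1.795, -0.652]
force: [0.1, -0.8, -0.7]
width: 0.001
```

```bash
python3 - <<'E'
from h import *
from station import telemetry, optics
s=telemetry.get_state();print(s["position"],s["qpos"],Ro.from_rotvec(s["tcp_rot"]).as_matrix().round(3).tolist())
c=optics.capture("wrist");np.savez("pics/w1.npz",**c)
a=cv2.convertScaleAbs(c["color"][:,:,::-1],alpha=1.3)
c=optics.capture("scene");np.savez("pics/s1.npz",**c)
b=cv2.convertScaleAbs(c["color"][80:272,110:366,::-1],alpha=1.0)
cv2.imwrite("pics/w1.png",np.hstack([cv2.resize(a,(400,300)),cv2.resize(b,(400,300),interpolation=cv2.INTER_CUBIC)]))
E
```

```text
[ 0.53176388 -0.12432846  0.15301407] [-0.09038155  0.22788824  1.83436868 -0.78145117  1.14313902  0.29094309] [[0.021, 1.0, 0.003], [0.765, -0.014, -0.644], [-0.644, 0.015, -0.765]]
```

View pics/w1.png

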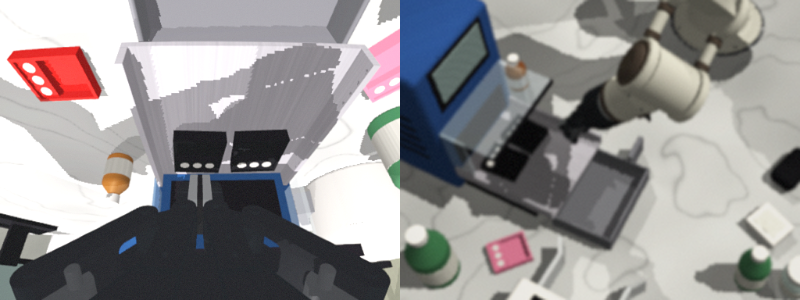

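The wrist view shows the two black cassettes at (200,150) and (258,150), front walls towards the lip, with the tips leaning in front of the guard. The red look-alike is outside at (60,75). I'll check the cassettes' edges from here.

```bash
python3 - <<'E'
from h import *
c=dict(np.load("pics/w1.npz"));g=lambda p:[(p[0]+.5)*1.28-.5,(p[1]+.5)*1.28-.5]
print("cam",np.round(-c["R"].T@c["t"],3))
for n,p in dict(Bl=(175,131),Br=(226,133),Al=(235,133),Ar=(289,130),B_bl=(174,170),B_br=(225,172),lipL=(122,43)).items(): print(n,np.round(cast(c,g(p),.072)[0],4))
E
```

```text
cam [0.531 0.023 0.216]
Bl [ 0.5052 -0.1636  0.072 ]
Br [ 0.5597 -0.169   0.072 ]
Al [ 0.5695 -0.1693  0.072 ]
Ar [ 0.6274 -0.1659  0.072 ]
B_bl [ 0.4945 -0.2518  0.072 ]
B_br [ 0.5662 -0.2612  0.072 ]
lipL [ 0.4788 -0.0626  0.072 ]
```

>>> {"op": "move_arm", "data": {"moves": [[0,-1.5,-3,0,0,0,0],[0,-3,-6.8,0,0,0,0],[0,-5,-6.8,0,0,0,0],[0,-8,-6.8,0,0,0,0],[0,-8,-6.8,0,0,0,0],[0,-8,-6.8,0,0,0,0]]}}

```text
time_s: 2.53
position: [0.5312, -0.2058, 0.0844]
tcp_rot: [1.833, 1.793, -0.654]
force: [-0.3, 1.0, -0.5]
width: 0.002
```

Now lower into the well.

>>> {"op": "move_arm", "data": {"moves": [[0,0,-0.8,0,0,0,0],[0,0,-1.4,0,0,0,0],[0,0,-1.4,0,0,0,0],[0,0,-1.4,0,0,0,0]]}}

```text
time_s: 2.87
position: [0.531, -0.2042, 0.0692]
tcp_rot: [1.829, 1.797, -0.655]
force: [0.4, -1.6, 2.0]
width: 0.004
```

```bash
python3 - <<'E'
from h import *
from station import telemetry, optics
c=optics.capture("wrist");np.savez("pics/w2.npz",**c)
a=cv2.convertScaleAbs(c["color"][130:290,160:400,::-1],alpha=2)
cv2.imwrite("pics/w2.png",cv2.resize(a,(720,480),interpolation=cv2.INTER_CUBIC))
E
```

```text
(no output)
```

View pics/w2.png

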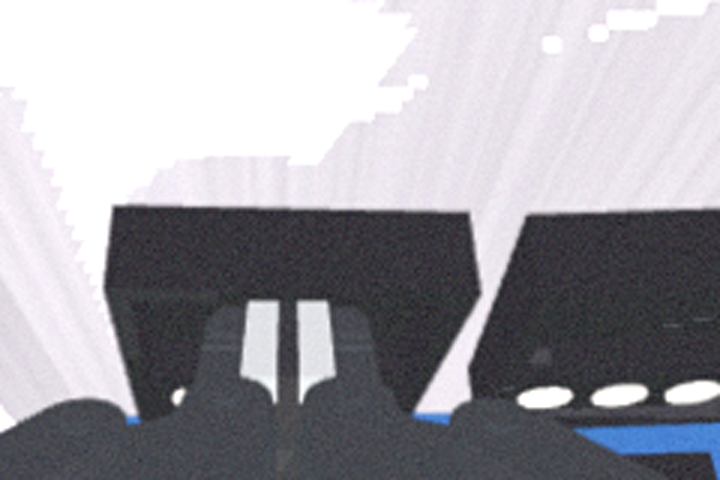

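The tips are in the well, behind the front wall at row 290 of the crop. Now I draw it out.

>>> {"op": "move_arm", "data": {"moves": [[0,0.5,0,0,0,0,0],[0,1,0,0,0,0,0],[0,2,0,0,0,0,0],[0.05,3.2,0,0,0,0,0],[0.1,4.5,0,0,0,0,0],[0.1,6,0,0,0,0,0],[0.15,7.5,0,0,0,0,0],[0.2,9,0,0,0,0,0],[0.2,10.5,0,0,0,0,0],[0.25,11.7,0,0,0,0,0],[0.25,12.4,0,0,0,0,0],[0.25,12.4,0,0,0,0,0]]}}

```text
time_s: 3.92
position: [0.5332, -0.0789, 0.0689]
tcp_rot: [1.829, 1.798, -0.655]
force: [0.2, -0.3, -0.6]
width: 0.001
```

```bash
python3 - <<'E'
from h import *
from station import telemetry, optics
c=optics.capture("top");np.savez("pics/t2.npz",**c)
a=cv2.convertScaleAbs(c["color"][90:240,215:415,::-1],alpha=1.6)
cv2.imwrite("pics/t2.png",cv2.resize(a,(800,600),interpolation=cv2.INTER_CUBIC))
E
```

```text
(no output)
```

View pics/t2.png

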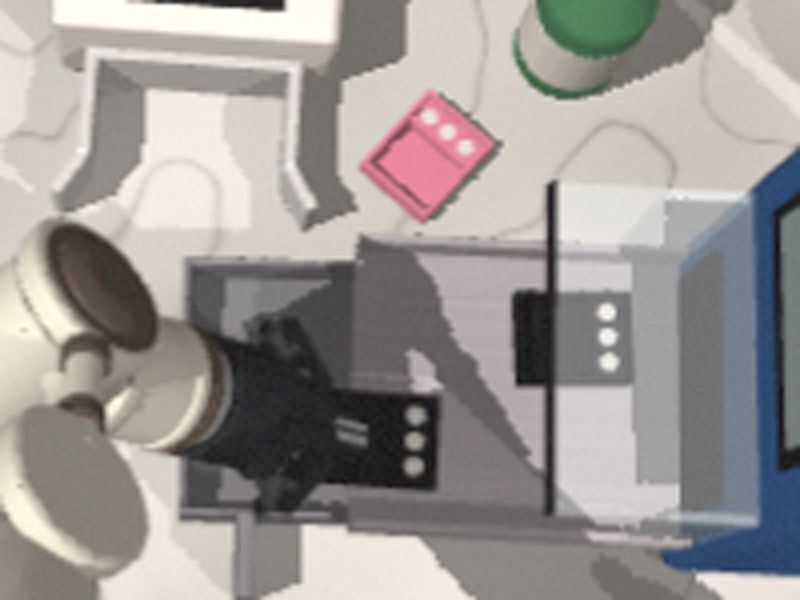

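The cassette is clear of the guard, with its rear edge at crop x 437 (y about -0.132) and its front overhanging the lip by about 19 mm. The other cassette has not moved. Next: lift the tool, turn it upright with the jaws along y, and pinch the front wall.

>>> {"op": "move_arm", "data": {"moves": [[0,0,3,0,0,0,0],[0,0,6,0,0,0,0],[0,2.1,7,0.548,-0.547,-1.5,0.3],[0,2.1,7,0.548,-0.547,-1.5,0.3],[0,2.1,7,0.548,-0.547,-1.5,0.3],[0,2.1,7,0.548,-0.547,-1.5,0.3],[0,2.1,7,0.548,-0.547,-1.5,0.3],[0,2.1,7,0.548,-0.547,-1.5,0.3],[0,2.1,7,0.548,-0.547,-1.5,0.3],[0,2.1,7,0.548,-0.547,-1.5,0.3],[0,2.1,7,0.548,-0.547,-1.5,0.3],[0,2.1,7,0.548,-0.547,-1.5,0.3]]}}

```text
time_s: 4.97
position: [0.5333, -0.0605, 0.1392]
tcp_rot: [2.945, 0.544, -0.208]
force: [-0.7, 0.5, -0.4]
width: 0.303
```

```bash
cat > st.py <<'E'
from h import *
from station import telemetry
s=telemetry.get_state();R=Ro.from_rotvec(s["tcp_rot"]);print("t",s["time_s"],"p",s["position"].round(4),"w",round(s["width"],3),"F",s["force"].round(1));print("q",s["qpos"].round(2),R.as_matrix().round(3).tolist())
def want(yaw):  # upright, jaw (tool y) at yaw: world turn still needed
    a=np.array([0,0,-1.]);y=np.array([np.cos(yaw),np.sin(yaw),0]);T=np.c_[np.cross(y,a),y,a]
    return (Ro.from_matrix(T)*R.inv()).as_rotvec().round(3)
print("turn to jaw -y",want(-1.591),"+y",want(1.551))
E
python3 st.py
```

```text
t 4.9667 p [ 0.5333 -0.0605  0.1392] w 0.303 F [-0.7  0.5 -0.4]
q [-0.23  0.23  1.71 -0.19  1.27  1.04] [[0.925, 0.364, -0.11], [0.344, -0.925, -0.162], [-0.16, 0.112, -0.981]]
turn to jaw -y [ 0.14  -0.141 -0.385] +y [0.196 0.195 2.744]
```

>>> {"op": "move_arm", "data": {"moves": [[0,0,-1,0.14,-0.141,-0.385,0.3],[0,0,-2,0.14,-0.141,-0.385,0.3],[0,0,-3,0.14,-0.141,-0.385,0.3],[0,0,-4,0.14,-0.141,-0.385,0.3],[0,0,-4,0.14,-0.141,-0.385,0.3],[0,0,-4,0.14,-0.141,-0.385,0.3]]}}

```text
time_s: 5.47
position: [0.5323, -0.0604, 0.0987]
tcp_rot: [3.14, -0.022, -0.005]
force: [0.8, -0.2, 0.9]
width: 0.296
```

```bash
python3 st.py; python3 - <<'E'
from h import *
from station import optics
c=optics.capture("wrist");np.savez("pics/w3.npz",**c)
d=optics.capture("top")
a=cv2.resize(cv2.convertScaleAbs(c["color"][:,:,::-1],alpha=1.6),(400,300))
b=cv2.resize(cv2.convertScaleAbs(d["color"][130:230,255:388,::-1],alpha=1.6),(400,300),interpolation=cv2.INTER_CUBIC)
cv2.imwrite("pics/w3.png",np.hstack([a,b]))
E
```

```text
t 5.4667 p [ 0.5323 -0.0604  0.0987] w 0.296 F [ 0.8 -0.2  0.9]
q [-0.34  0.2   1.82 -0.    1.12  1.25] [[1.0, -0.014, -0.003], [-0.014, -1.0, -0.002], [-0.003, 0.002, -1.0]]
turn to jaw -y [ 0.002 -0.003 -0.006] +y [5.000e-03 3.000e-03 3.136e+00]
```

View pics/w3.png

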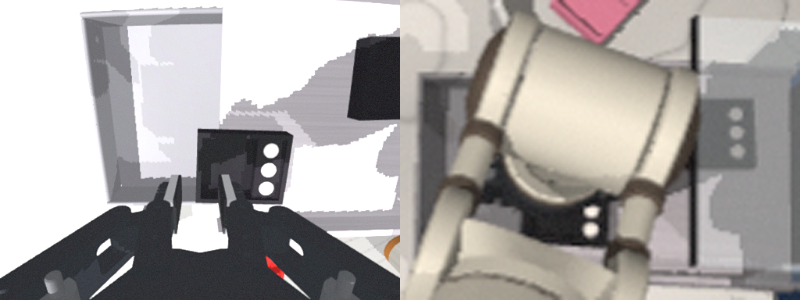

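```bash
python3 - <<'E'
from h import *
c=dict(np.load("pics/w3.npz"));g=lambda p:[(p[0]+.5)*1.28-.5,(p[1]+.5)*1.28-.5]
for n,p in dict(f_hi=(197,130),f_lo=(197,200),b_hi=(293,132),b_lo=(289,201),lip=(222,60),tote_ul=(83,12),tote_ll=(110,203)).items(): print(n,cast(c,g(p),.042 if 'tote' in n else .072 if n!='lip' else .056).round(4))
E
```

```text
f_hi [[ 0.5658 -0.058   0.072 ]]
f_lo [[ 0.5047 -0.057   0.072 ]]
b_hi [[ 0.5633 -0.1335  0.072 ]]
b_lo [[ 0.5021 -0.1367  0.072 ]]
lip [[ 0.6183 -0.0784  0.056 ]]
tote_ul [[0.6596 0.034  0.042 ]]
tote_ll [[0.4845 0.0326 0.042 ]]
```

>>> {"op": "move_arm", "data": {"moves": [[0.1,0.05,-1.5,0,0,0,0.3],[0.1,0.05,-3,0,0,0,0.3],[0.1,0.05,-3.4,0,0,0,0.3],[0.1,0.05,-3.4,0,0,0,0],[0.1,0.05,-3.4,0,0,0,0],[0.1,0.05,-3.4,0,0,0,0],[0.1,0.05,-3.4,0,0,0,0],[0.1,0.05,-3.4,0,0,0,0]], "force": 30}}

```text
time_s: 6.23
position: [0.5348, -0.0595, 0.0661]
tcp_rot: [3.139, -0.022, 0.0]
force: [-0.3, -0.6, -1.1]
width: 0.031
```

>>> {"op": "move_arm", "data": {"moves": [[0,0,0,0,0,0,0.2],[0,0,0,0,0,0,0.2],[0,0,-0.4,0,0,0,0.2],[0,0,-0.4,0,0,0,0.2],[0,0,-0.4,0,0,0,0],[0,0,-0.4,0,0,0,0],[0,0,-0.4,0,0,0,0],[0,0,-0.4,0,0,0,0],[0,0,-0.4,0,0,0,0]], "force": 40}}

```text
time_s: 6.98
position: [0.5341, -0.0593, 0.0612]
tcp_rot: [3.14, -0.022, -0.002]
force: [-0.3, 0.1, -1.4]
width: 0.034
```

>>> {"op": "move_arm", "data": {"moves": [[0,0,0.5,0,0,0,0],[0,0,1,0,0,0,0],[0,0.3,1.5,0,0,0,0],[0,1,1.5,0,0,0,0],[-0.1,2.5,1.5,0,0,0,0],[-0.2,4,1.5,0,0,0,0],[-0.3,5.5,1.5,0,0,0,0],[-0.4,6.5,1.5,0,0,0,0],[-0.4,6.5,1.5,0,0,0,0],[-0.4,6.5,1.5,0,0,0,0]]}}

```text
time_s: 7.82
position: [0.5302, 0.0061, 0.0764]
tcp_rot: [3.139, -0.02, -0.002]
force: [0.6, -0.7, -1.1]
width: 0.026
```

```bash
python3 st.py; python3 - <<'E'
from h import *
from station import optics
c=optics.capture("wrist");np.savez("pics/w4.npz",**c)
d=optics.capture("scene")
a=cv2.resize(cv2.convertScaleAbs(c["color"][:,:,::-1],alpha=1.6),(400,300))
b=cv2.resize(cv2.convertScaleAbs(d["color"][120:264,130:322,::-1],alpha=1.2),(400,300),interpolation=cv2.INTER_CUBIC)
cv2.imwrite("pics/w4.png",np.hstack([a,b]))
E
```

```text
t 7.8167 p [0.5302 0.0061 0.0764] w 0.026 F [ 0.6 -0.7 -1.1]
q [-0.22  0.22  1.85 -0.    1.07  1.37] [[1.0, -0.013, -0.001], [-0.013, -1.0, -0.002], [-0.001, 0.002, -1.0]]
turn to jaw -y [ 0.002 -0.001 -0.007] +y [2.000e-03 4.000e-03 3.135e+00]
```

View pics/w4.png

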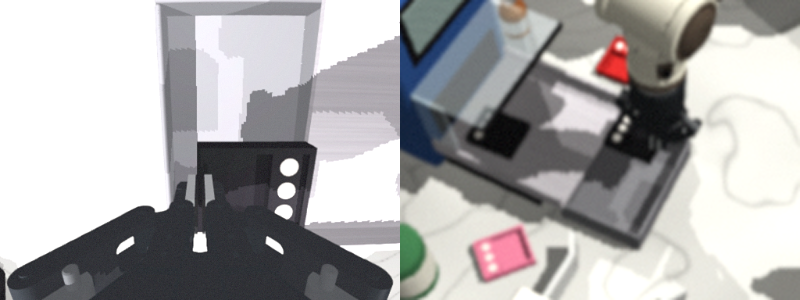

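The cassette is held level over the tote, with its rear edge just clear of the lip. Lowering it.

>>> {"op": "move_arm", "data": {"moves": [[0,0,-1.2,0,0,0,0],[0,0,-2.4,0,0,0,0],[0,0,-3.6,0,0,0,0],[0,0,-4.8,0,0,0,0],[0,0,-5.8,0,0,0,0],[0,0,-6.2,0,0,0,0],[0,0,-6.2,0,0,0,0],[0,0,-6.2,0,0,0,0]]}}

```text
time_s: 8.58
position: [0.5302, 0.0057, 0.0141]
tcp_rot: [3.14, -0.022, -0.003]
force: [1.0, -0.4, -0.7]
width: 0.032
```

>>> {"op": "move_arm", "data": {"moves": [[0,0,0,0,0,0,0.13],[0,0,0,0,0,0,0.13],[0,0,0,0,0,0,0.13],[0,0,1,0,0,0,0.13],[0,0,3,0,0,0,0.13],[0,0,6.5,0,0,0,0.13],[0,0,10,0,0,0,0.13],[0,0,13,0,0,0,0],[0,0,16,0,0,0,0]]}}

```text
time_s: 9.33
position: [0.5304, 0.0057, 0.1774]
tcp_rot: [3.139, -0.022, 0.001]
force: [-0.2, -0.9, -0.8]
width: -0.001
```

```bash
python3 st.py; python3 - <<'E'
from h import *
from station import optics,telemetry
c=optics.capture("wrist");np.savez("pics/w5.npz",**c)
a=cv2.resize(cv2.convertScaleAbs(c["color"][:,:,::-1],alpha=1.4),(640,480))
cv2.imwrite("pics/w5.png",a)
R=Ro.from_rotvec(telemetry.get_state()["tcp_rot"])
y=np.array([1,-.02,0]);y/=np.linalg.norm(y)
a=np.array([.0,-np.sin(.7),-np.cos(.7)]);a-=a@y*y;a/=np.linalg.norm(a)
for k in (1,-1):
    T=np.c_[np.cross(k*y,a),k*y,a];print((Ro.from_matrix(T)*R.inv()).as_rotvec().round(3))
E
```

```text
t 9.3333 p [0.5304 0.0057 0.1774] w -0.001 F [-0.2 -0.9 -0.8]
q [-0.22  0.09  1.78 -0.    1.27  1.37] [[1.0, -0.014, 0.001], [-0.014, -1.0, -0.002], [0.001, 0.002, -1.0]]
turn to jaw -y [ 0.002  0.001 -0.006] +y [-1.000e-03  4.000e-03  3.136e+00]
[-0.543  0.568  1.491]
[-0.545 -0.533 -1.507]
```

View pics/w5.png

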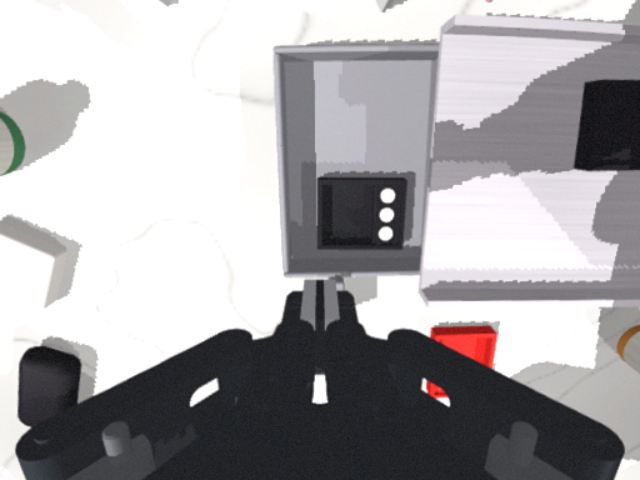

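The first cassette lies flat in the tote at (362,212), and the tote has not moved. Going for the second.

>>> {"op": "move_arm", "data": {"moves": [[7.5,-11,-1,-0.543,0.568,1.491,0],[7.5,-11,-1,-0.543,0.568,1.491,0],[7.5,-11,-1,-0.543,0.568,1.491,0],[7.5,-11,-1,-0.543,0.568,1.491,0],[7.5,-11,-1,-0.543,0.568,1.491,0],[7.5,-11,-1,-0.543,0.568,1.491,0],[7.5,-11,-1,-0.543,0.568,1.491,0],[7.5,-11,-1,-0.543,0.568,1.491,0],[7.5,-11,-1,-0.543,0.568,1.491,0],[7.5,-11,-1,-0.543,0.568,1.491,0],[7.5,-11,-1,-0.543,0.568,1.491,0],[7.5,-11,-1,-0.543,0.568,1.491,0]]}}

```text
time_s: 10.38
position: [0.6057, -0.1041, 0.1653]
tcp_rot: [2.025, 1.656, -0.63]
force: [-0.5, 0.3, 0.5]
width: -0.002
```

```bash
cat >> st.py <<'E'
y=np.array([1,-.02,0]);y/=np.linalg.norm(y)
a=np.array([.0,-np.sin(.7),-np.cos(.7)]);a-=a@y*y;a/=np.linalg.norm(a)
print("turn to hook",(Ro.from_matrix(np.c_[np.cross(y,a),y,a])*R.inv()).as_rotvec().round(3))
E
python3 st.py
```

```text
t 10.3833 p [ 0.6057 -0.1041  0.1653] w -0.002 F [-0.5  0.3  0.5]
q [-0.06  0.42  1.54 -0.68  1.29  0.37] [[0.176, 0.982, -0.067], [0.778, -0.181, -0.602], [-0.603, 0.054, -0.796]]
turn to jaw -y [ 0.487 -0.508 -1.338] +y [0.533 0.511 1.682]
turn to hook [-0.046  0.059  0.161]
```

>>> {"op": "move_arm", "data": {"moves": [[-0.1,-0.5,-1.5,-0.046,0.059,0.161,0],[-0.1,-2,-4,-0.046,0.059,0.161,0],[-0.1,-4.5,-8.1,-0.046,0.059,0.161,0],[-0.1,-7,-8.1,-0.046,0.059,0.161,0],[-0.1,-10.2,-8.1,-0.046,0.059,0.161,0],[-0.1,-10.2,-8.1,-0.046,0.059,0.161,0],[-0.1,-10.2,-8.1,-0.046,0.059,0.161,0]]}}

```text
time_s: 10.97
position: [0.6041, -0.2078, 0.0841]
tcp_rot: [1.845, 1.793, -0.67]
force: [-0.4, 0.2, 0.1]
width: -0.001
```

>>> {"op": "move_arm", "data": {"moves": [[0,0,-0.7,0,0,0,0],[0,0,-1.4,0,0,0,0],[0,0,-1.4,0,0,0,0],[0,0,-1.4,0,0,0,0]]}}

```text
time_s: 11.3
position: [0.6044, -0.2055, 0.0691]
tcp_rot: [1.841, 1.797, -0.67]
force: [0.5, -1.8, 0.4]
width: -0.003
```

```bash
python3 st.py; python3 - <<'E'
from h import *
from station import optics
c=optics.capture("wrist");np.savez("pics/w6.npz",**c)
g=cv2.cvtColor(c["color"],cv2.COLOR_RGB2GRAY)
# front-wall top-face line under wrist cam: rows of dark start, per column
for u in range(170,400,15):
    col=g[100:300,u]; print(u,100+int(np.argmax(col<90)),end="; ")
E
```

```text
t 11.3 p [ 0.6044 -0.2055  0.0691] w -0.003 F [ 0.5 -1.8  0.4]
q [-0.21  0.52  1.64 -0.84  1.01  0.29] [[0.018, 1.0, -0.015], [0.766, -0.024, -0.643], [-0.643, 0.0, -0.766]]
turn to jaw -y [ 0.534 -0.558 -1.497] +y [0.558 0.535 1.505]
turn to hook [-0.002  0.     0.004]
170 268; 185 263; 200 201; 215 200; 230 200; 245 200; 260 199; 275 199; 290 198; 305 198; 320 263; 335 265; 350 273; 365 281; 380 288; 395 296;
```

The front wall appears at the same row, about 199, as on the first hook, and centred, so the tips are in the well. Drawing it out.

>>> {"op": "move_arm", "data": {"moves": [[0,0.5,0,0,0,0,0],[0,1,0,0,0,0,0],[0,2,0,0,0,0,0],[0.05,3.2,0,0,0,0,0],[0.1,4.5,0,0,0,0,0],[0.1,6,0,0,0,0,0],[0.15,7.5,0,0,0,0,0],[0.2,9,0,0,0,0,0],[0.2,10.5,0,0,0,0,0],[0.25,11.7,0,0,0,0,0],[0.25,12.4,0,0,0,0,0],[0.25,12.4,0,0,0,0,0]]}}

```text
time_s: 12.35
position: [0.607, -0.0805, 0.0691]
tcp_rot: [1.841, 1.798, -0.669]
force: [0.2, 0.5, -0.3]
width: -0.003
```

>>> {"op": "move_arm", "data": {"moves": [[0,0,3,0,0,0,0],[0,0,6,0,0,0,0],[0,2,7,0.534,-0.558,-1.497,0.3],[0,2,7,0.534,-0.558,-1.497,0.3],[0,2,7,0.534,-0.558,-1.497,0.3],[0,2,7,0.534,-0.558,-1.497,0.3],[0,2,7,0.534,-0.558,-1.497,0.3],[0,2,7,0.534,-0.558,-1.497,0.3],[0,2,7,0.534,-0.558,-1.497,0.3],[0,2,7,0.534,-0.558,-1.497,0.3],[0,2,7,0.534,-0.558,-1.497,0.3],[0,2,7,0.534,-0.558,-1.497,0.3]]}}

```text
time_s: 13.35
position: [0.6069, -0.063, 0.1394]
tcp_rot: [2.95, 0.536, -0.21]
force: [0.3, -1.4, 0.1]
width: 0.3
```

```bash
python3 st.py
```

```text
t 13.35 p [ 0.6069 -0.063   0.1394] w 0.3 F [ 0.3 -1.4  0.1]
q [-0.21  0.41  1.49 -0.18  1.32  1.05] [[0.927, 0.358, -0.112], [0.339, -0.927, -0.158], [-0.161, 0.108, -0.981]]
turn to jaw -y [ 0.136 -0.142 -0.379] +y [0.198 0.19  2.75 ]
turn to hook [-0.4    0.417  1.122]
```

>>> {"op": "move_arm", "data": {"moves": [[0,0.1,-1,0.136,-0.142,-0.379,0.3],[0,0.1,-2,0.136,-0.142,-0.379,0.3],[0,0.1,-3,0.136,-0.142,-0.379,0.3],[0,0.1,-4,0.136,-0.142,-0.379,0.3],[0,0.1,-4,0.136,-0.142,-0.379,0.3],[0,0.1,-4,0.136,-0.142,-0.379,0.3]]}}

```text
time_s: 13.85
position: [0.6059, -0.0619, 0.0988]
tcp_rot: [3.14, -0.022, -0.006]
force: [0.2, -0.4, 0.6]
width: 0.297
```

```bash
python3 st.py; python3 - <<'E'
from h import *
from station import optics
c=optics.capture("wrist");np.savez("pics/w7.npz",**c)
cv2.imwrite("pics/w7.png",cv2.resize(cv2.convertScaleAbs(c["color"][:,:,::-1],alpha=1.5),(640,480)))
E
```

```text
t 13.85 p [ 0.6059 -0.0619  0.0988] w 0.297 F [ 0.2 -0.4  0.6]
q [-0.3   0.38  1.61 -0.    1.16  1.29] [[1.0, -0.014, -0.004], [-0.014, -1.0, -0.002], [-0.004, 0.002, -1.0]]
turn to jaw -y [ 0.002 -0.004 -0.007] +y [6.000e-03 3.000e-03 3.135e+00]
turn to hook [-0.534  0.555  1.495]
```

View pics/w7.png

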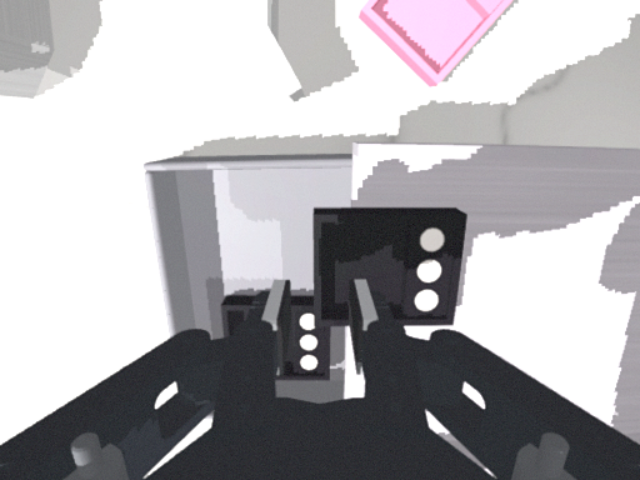

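The second cassette's front wall, at column 315, lies between the pads at 284 and 357. Pinch and carry it as before.

>>> {"op": "move_arm", "data": {"moves": [[0,0,-1.5,0,0,0,0.3],[0,0,-3,0,0,0,0.3],[0,0,-3.75,0,0,0,0.3],[0,0,-3.75,0,0,0,0.3],[0,0,-3.75,0,0,0,0],[0,0,-3.75,0,0,0,0],[0,0,-3.75,0,0,0,0],[0,0,-3.75,0,0,0,0],[0,0,-3.75,0,0,0,0],[0,0,-3.75,0,0,0,0]], "force": 40}}

```text
time_s: 14.73
position: [0.6075, -0.0613, 0.0628]
tcp_rot: [3.14, -0.022, 0.0]
force: [0.9, 1.1, 3.7]
width: 0.031
```

>>> {"op": "move_arm", "data": {"moves": [[0,0,0.5,0,0,0,0],[0,0,1,0,0,0,0],[0,0.3,1.5,0,0,0,0],[0,1,1.5,0,0,0,0],[0.1,2.5,1.5,0,0,0,0],[0.2,4,1.5,0,0,0,0],[0.3,5.5,1.5,0,0,0,0],[0.3,6.8,1.5,0,0,0,0],[0.3,6.8,1.5,0,0,0,0],[0.3,6.8,1.5,0,0,0,0]]}}

```text
time_s: 15.57
position: [0.6095, 0.008, 0.0765]
tcp_rot: [3.14, -0.018, -0.004]
force: [-0.5, -0.5, -0.7]
width: 0.031
```

```bash
python3 - <<'E'
from h import *
from station import optics
c=optics.capture("wrist");a=np.load("pics/w4.npz")["color"];b=c["color"]
np.savez("pics/w8.npz",**c)
# dark cassette mask at same image place as first carry
for im in (a,b):
    m=(im.max(2)<45).astype(np.uint8);m[235:]=0
    n,l,st,ce=cv2.connectedComponentsWithStats(m);i=[j for j in range(1,n) if st[j,4]>300];print([(st[j].tolist()) for j in i])
E
```

```text
[[250, 181, 155, 54, 7308]]
[[251, 183, 152, 52, 6969]]
```

The carry looks the same as the first one. Lower, release and rise.

>>> {"op": "move_arm", "data": {"moves": [[0,-0.1,-1.2,0,0,0,0],[0,-0.1,-2.4,0,0,0,0],[0,-0.1,-3.6,0,0,0,0],[0,-0.1,-4.8,0,0,0,0],[0,-0.1,-5.8,0,0,0,0],[0,-0.1,-6.2,0,0,0,0],[0,-0.1,-6.2,0,0,0,0],[0,-0.1,-6.2,0,0,0,0]]}}

```text
time_s: 16.28
position: [0.6098, 0.0056, 0.0146]
tcp_rot: [3.14, -0.022, -0.003]
force: [-0.4, -0.0, -0.6]
width: 0.024
```

>>> {"op": "move_arm", "data": {"moves": [[0,0,0,0,0,0,0.13],[0,0,0,0,0,0,0.13],[0,0,0,0,0,0,0.13],[0,0,1,0,0,0,0.13],[0,0,3,0,0,0,0.13],[0,0,6.5,0,0,0,0.13],[0,0,10,0,0,0,0.13],[-4,0,12,0,0,0,0.13],[-8,0,12,0,0,0,0.3],[-12,0,12,0,0,0,0.4],[-16,0,12,0,0,0,0.4],[-17,0,12,0,0,0,0.4]]}}

```text
time_s: 17.28
position: [0.4335, 0.0069, 0.1334]
tcp_rot: [3.141, -0.021, -0.012]
force: [0.3, 0.8, 0.1]
width: 0.398
```

```bash
python3 st.py; python3 - <<'E'
from h import *
from station import optics
c=optics.capture("wrist");np.savez("pics/w9.npz",**c)
cv2.imwrite("pics/w9.png",cv2.resize(cv2.convertScaleAbs(c["color"][:,:,::-1],alpha=1.4),(800,600)))
np.savez("pics/t9.npz",**optics.capture("top"))
E
```

```text
t 17.2833 p [0.4335 0.0069 0.1334] w 0.398 F [0.3 0.8 0.1]
q [-0.26 -0.11  2.07 -0.    1.19  1.32] [[1.0, -0.014, -0.007], [-0.014, -1.0, -0.001], [-0.007, 0.001, -1.0]]
turn to jaw -y [ 0.001 -0.007 -0.007] +y [1.200e-02 1.000e-03 3.135e+00]
turn to hook [-0.532  0.551  1.496]
```

View pics/w9.png

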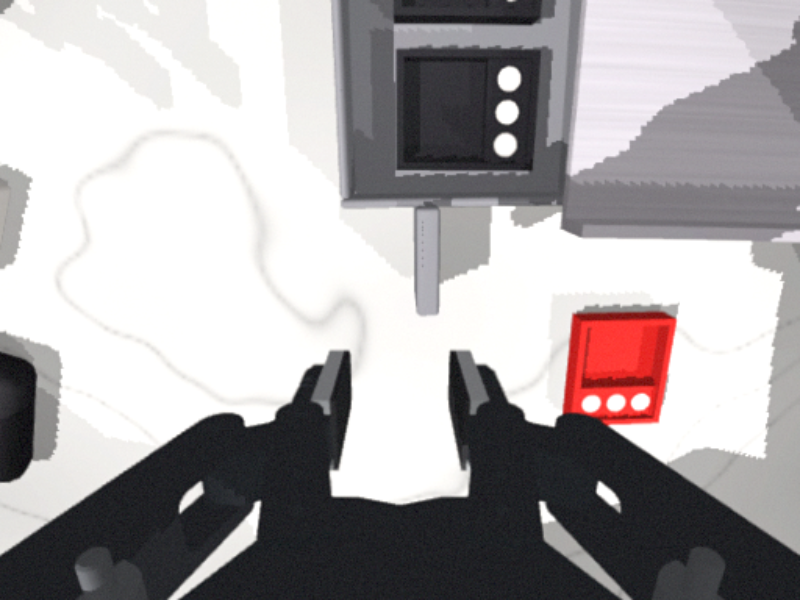

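Both cassettes lie flat in the tote, the near one at (468,110). The tote's handle runs from (427,207) to (427,313), and the red look-alike is untouched at (620,365).

```bash
python3 - <<'E'
from h import *
c=dict(np.load("pics/w9.npz"));g=lambda p:[(p[0]+.5)*.64-.5,(p[1]+.5)*.64-.5]
for n,p,z in [("handle end",(427,313),.054),("handle root",(428,207),.054),("tote_ll",(342,205),.042),("tote side hi",(333,5),.042),("rim r",(560,205),.042)]: print(n,cast(c,g(p),z).round(4)[0])
# bay in raw top image, enlarged edges: guide tops via sub-pixel bright/edge scan
t=dict(np.load("pics/t9.npz"));im=t["color"]
cv2.imwrite("pics/bay.png",cv2.resize(cv2.convertScaleAbs(im[85:160,215:315,::-1],alpha=1.6),(800,600),interpolation=cv2.INTER_CUBIC))
E
```

```text
handle end [ 0.4268 -0.0066  0.054 ]
handle root [ 0.482  -0.0069  0.054 ]
tote_ll [0.4825 0.037  0.042 ]
tote side hi [0.5758 0.0371 0.042 ]
rim r [ 0.4813 -0.0766  0.042 ]
```

View pics/bay.png

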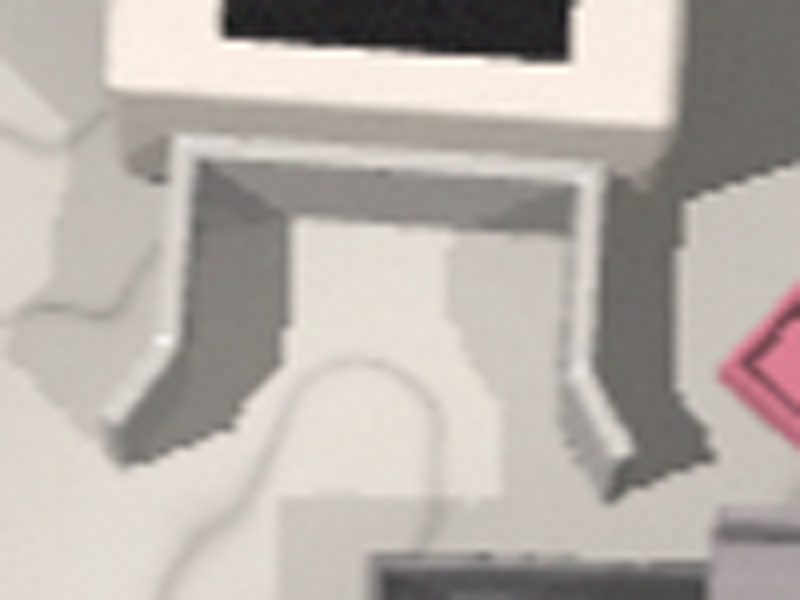

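The view shows the guides' inner top edges at (193,165)–(184,338) and (576,183)–(573,370), and the stop wall's front edge at (200,157)–(576,180). I'll cast these.

```bash
python3 - <<'E'
from h import *
t=dict(np.load("pics/t9.npz"));f=lambda p:[(p[0]+.5)/8-.5+215,(p[1]+.5)/8-.5+85]
P=dict(Lb=(193,165,.05),Lk=(184,338,.05),Rb=(576,183,.05),Rk=(573,370,.05),Sl=(200,157,.05),Sr=(576,180,.05),Ltip=(120,428,.05),Rtip=(612,460,.05),S0l=(290,215,0),S0r=(560,235,0))
Q={k:cast(t,f(v[:2]),v[2])[0] for k,v in P.items()}
for k,v in Q.items(): print(k,v.round(4))
d=(Q["Lb"]-Q["Lk"]+Q["Rb"]-Q["Rk"]);print("yaw guides",np.arctan2(d[1],d[0]))
e=Q["Sl"]-Q["Sr"];print("yaw stop",np.arctan2(-e[0],e[1]));e=Q["S0l"]-Q["S0r"];print("yaw stop0",np.arctan2(-e[0],e[1]));e=Q["Ltip"]-Q["Rtip"];print("yaw tips",np.arctan2(-e[0],e[1]),np.linalg.norm(e))
E
```

```text
Lb [0.7998 0.1044 0.05  ]
Lk [0.7359 0.1053 0.05  ]
Rb [ 0.7969 -0.0306  0.05  ]
Rk [ 0.7279 -0.0306  0.05  ]
Sl [0.8029 0.102  0.05  ]
Sr [ 0.798  -0.0306  0.05  ]
Ltip [0.7025 0.1263 0.05  ]
Rtip [ 0.6957 -0.0445  0.05  ]
S0l [0.8029 0.0711 0.    ]
S0r [ 0.7979 -0.0285  0.    ]
yaw guides -0.007243826677934684
yaw stop -0.03659362858409456
yaw stop0 -0.05022115194355855
yaw tips -0.03998450361729761 0.17097577365964622
```

>>> {"op": "move_arm", "data": {"moves": [[2,-1.4,0,0,0,0,0.4],[2,-1.4,-3,0,0,-0.007,0.4],[2,-1.4,-6,0,0,-0.007,0.4],[2,-1.4,-9,0,0,-0.007,0.4],[2,-1.4,-11,0,0,-0.007,0.4],[2,-1.4,-11,0,0,-0.007,0.4],[2,-1.4,-11,0,0,-0.007,0.4],[2,-1.4,-11,0,0,-0.007,0],[2,-1.4,-11,0,0,-0.007,0],[2,-1.4,-11,0,0,-0.007,0],[2,-1.4,-11,0,0,-0.007,0],[2,-1.4,-11,0,0,-0.007,0]], "force": 40}}

```text
time_s: 18.38
position: [0.462, -0.0087, 0.027]
tcp_rot: [3.139, -0.033, 0.005]
force: [-0.0, 1.4, 6.8]
width: 0.129
```

>>> {"op": "move_arm", "data": {"moves": [[0,0,0,0,0,0,0],[0,0,0,0,0,0,0],[0,0.4,0,0,0,0,0],[0.2,1.2,0,0,0,0,0],[0.4,2.2,0,0,0,0,0],[0.7,3.3,0,0,0,-0.01,0],[1,4.4,0,0,0,-0.02,0],[1.3,5.5,0,0,0,-0.02,0],[1.7,6.6,0,0,0,-0.02,0],[2,7.4,0,0,0,-0.02,0],[2,7.7,0,0,0,-0.02,0],[2,7.7,0,0,0,-0.02,0]], "force": 100}}

```text
time_s: 19.38
position: [0.4825, 0.0686, 0.0272]
tcp_rot: [3.138, -0.064, 0.006]
force: [1.7, -0.3, 6.1]
width: 0.12
```

```bash
python3 st.py; python3 - <<'E'
from h import *
from station import optics
for n in("wrist","top"):
    c=optics.capture(n);np.savez(f"pics/{n}10.npz",**c);im=c["color"]
    h=cv2.cvtColor(im,cv2.COLOR_RGB2GRAY)
    if n=="top":
        # tote rim: edges seen as dark grey contour
        m=((h>20)&(h<75)).astype(np.uint8)[90:220,180:340]
        cs=[k for k in cv2.findContours(m,0,2)[0] if cv2.contourArea(k)>400]
        for k in cs:
            r=cv2.minAreaRect(k);b=cv2.boxPoints(r)+[180,90];print(cv2.contourArea(k),cast(c,b,.042)[:,:2].round(3).tolist())
    else:
        L=cv2.createLineSegmentDetector().detect(h)[0][:,0]
        for l in L:
            if np.hypot(l[2]-l[0],l[3]-l[1])>45:
                p=cast(c,[l[:2],l[2:]],.042)[:,:2]; print(l.round(0).astype(int),p.round(4).tolist())
E
```

```text
t 19.3833 p [0.4825 0.0686 0.0272] w 0.12 F [ 1.7 -0.3  6.1]
q [-0.11  0.21  1.99 -0.    0.94  1.51] [[0.999, -0.041, 0.004], [-0.041, -0.999, -0.003], [0.004, 0.003, -1.0]]
turn to jaw -y [0.003 0.004 0.021] +y [ 0.006 -0.004 -3.12 ]
turn to hook [-0.533  0.571  1.519]
[ 48 328 172 260] [[0.4353, 0.191], [0.4779, 0.1123]]
[335 259 383 284] [[0.475, 0.0292], [0.4592, 0.0029]]
[383 284 511 355] [[0.4587, 0.0028], [0.401, -0.0847]]
[368  19 223  16] [[0.5847, 0.019], [0.5877, 0.0783]]
[244 243 244 298] [[0.4862, 0.0748], [0.4539, 0.0766]]
[242 213 164 213] [[0.5023, 0.0752], [0.5035, 0.1126]]
[167 209 152  52] [[0.5057, 0.1111], [0.5757, 0.1091]]
[384 212 323 213] [[0.4999, 0.006], [0.5008, 0.0361]]
[265 318 267 243] [[0.4403, 0.0658], [0.4858, 0.0635]]
[323 213 269 213] [[0.5008, 0.0361], [0.5017, 0.062]]
[457   9 452  61] [[0.5883, -0.0186], [0.568, -0.0185]]
[267 213 272 263] [[0.5018, 0.0629], [0.4745, 0.0613]]
[385  48 382 107] [[0.5734, 0.0112], [0.5493, 0.0112]]
[331  43 384  43] [[0.576, 0.0344], [0.5755, 0.0117]]
[380  48 366 168] [[0.5735, 0.0137], [0.522, 0.0165]]
[364 170 2
[... 264 characters left out ...]
]]
[159  75 153   0] [[0.5664, 0.1074], [0.5951, 0.1063]]
[445  78 455   0] [[0.5608, -0.0165], [0.5918, -0.0175]]
[399  88 408   0] [[0.557, 0.0039], [0.5916, 0.0027]]
[223   6 376  10] [[0.5913, 0.0781], [0.5882, 0.016]]
[233 159 231  53] [[0.5285, 0.0779], [0.5734, 0.0758]]
[318  57 249  56] [[0.5706, 0.0396], [0.5721, 0.0684]]
[447   1 437  83] [[0.5917, -0.0142], [0.5588, -0.013]]
[233  51 323  53] [[0.5742, 0.075], [0.5721, 0.0375]]
[248  58 251 122] [[0.5711, 0.069], [0.5448, 0.0688]]
[314 206 269 207] [[0.5043, 0.0403], [0.5049, 0.0619]]
3372.0 [[0.677, 0.111], [0.685, -0.179], [0.486, -0.177], [0.478, 0.103]]
532.0 [[0.696, -0.015], [0.871, -0.064], [0.853, -0.122], [0.679, -0.073]]
```

>>> {"op": "move_arm", "data": {"moves": [[0.4,-0.05,0,0,0,0,0],[1.2,-0.1,0,0,0,0,0],[2.2,-0.15,0,0,0,0,0],[3.2,-0.2,0,0,0,0,0],[4,-0.25,0,0,0,0,0],[4.8,-0.25,0,0,0,0,0],[5.5,-0.3,0,0,0,0,0],[6.2,-0.35,0,0,0,0,0],[7,-0.4,0,0,0,0,0],[7,-0.4,0,0,0,0,0]], "force": 50}}

```text
time_s: 20.32
position: [0.5519, 0.0645, 0.0272]
tcp_rot: [3.139, -0.065, 0.003]
force: [-0.3, 0.3, 7.6]
width: 0.119
```

No side force, so it's inside the guides freely. Continuing towards the stop.

>>> {"op": "move_arm", "data": {"moves": [[0.6,-0.03,0,0,0,0,0],[1.3,-0.06,0,0,0,0,0],[2,-0.09,0,0,0,0,0],[2.7,-0.12,0,0,0,0,0],[3.3,-0.14,0,0,0,0,0],[3.9,-0.16,0,0,0,0,0],[4.3,-0.18,0,0,0,0,0],[4.6,-0.2,0,0,0,0,0],[4.6,-0.2,0,0,0,0,0]]}}

```text
time_s: 21.07
position: [0.5965, 0.0627, 0.0272]
tcp_rot: [3.139, -0.065, -0.001]
force: [-7.0, 0.9, 10.9]
width: 0.12
```

>>> {"op": "move_arm", "data": {"moves": [[0.2,0,0,0,0,0,0],[0.4,-0.02,0,0,0,0,0],[0.5,-0.02,0,0,0,0,0],[0.5,-0.02,0,0,0,0,0]]}}

```text
time_s: 21.4
position: [0.6002, 0.0626, 0.0272]
tcp_rot: [3.139, -0.064, -0.006]
force: [-11.3, 0.6, 15.2]
width: 0.12
```

```bash
python3 st.py; python3 - <<'E'
from h import *
from station import optics
c=optics.capture("wrist");np.savez("pics/wrist11.npz",**c);im=c["color"]
h=cv2.cvtColor(im,cv2.COLOR_RGB2GRAY)
for l in cv2.createLineSegmentDetector().detect(h)[0][:,0]:
    if np.hypot(l[2]-l[0],l[3]-l[1])>45 and min(l[1],l[3])<230:
        print(l.astype(int),cast(c,[l[:2],l[2:]],.042)[:,:2].round(4).tolist(),cast(c,[l[:2],l[2:]],.05)[:,:2].round(4).tolist())
E
```

```text
t 21.4 p [0.6002 0.0626 0.0272] w 0.12 F [-11.3   0.6  15.2]
q [-0.1   0.47  1.65 -0.    1.03  1.52] [[0.999, -0.041, -0.004], [-0.041, -0.999, -0.002], [-0.004, 0.002, -1.0]]
turn to jaw -y [ 0.002 -0.004  0.021] +y [-6.00e-03 -3.00e-03 -3.12e+00]
turn to hook [-0.528  0.564  1.52 ]
[368  17 224  14] [[0.703, 0.0133], [0.7059, 0.0717]] [[0.701, 0.0163], [0.7036, 0.071]]
[238 262 243 214] [[0.593, 0.0722], [0.6195, 0.0686]] [[0.5979, 0.0715], [0.6227, 0.0681]]
[241 213 165 213] [[0.6202, 0.0692], [0.6214, 0.106]] [[0.6233, 0.0686], [0.6245, 0.1031]]
[166 209 150  47] [[0.6237, 0.1052], [0.6949, 0.1033]] [[0.6266, 0.1024], [0.6934, 0.1006]]
[414 211 364 211] [[0.6173, -0.0149], [0.6183, 0.01]] [[0.6207, -0.0101], [0.6216, 0.0132]]
[133  52  82  31] [[0.6937, 0.1107], [0.7032, 0.1312]] [[0.6922, 0.1075], [0.7012, 0.1268]]
[324 212 268 213] [[0.6188, 0.0295], [0.6196, 0.0566]] [[0.622, 0.0314], [0.6228, 0.0568]]
[485 326 511 228] [[0.5425, -0.0686], [0.6053, -0.0685]] [[0.5506, -0.0605], [0.6094, -0.0604]]
[240  39 301  39] [[0.6964, 0.0656], [0.6952, 0.0405]] [[0.6947, 0.0653], [0.6937
[... 1058 characters left out ...]
9], [0.7092, -0.0031]] [[0.6751, 0.002], [0.7068, 0.0009]]
[318  55 251  54] [[0.6889, 0.0337], [0.6902, 0.0613]] [[0.6878, 0.0354], [0.689, 0.0613]]
[231  50 324  51] [[0.6923, 0.0695], [0.6903, 0.0311]] [[0.6909, 0.0689], [0.6891, 0.033]]
[448   0 438  79] [[0.7093, -0.02], [0.6781, -0.019]] [[0.7069, -0.0149], [0.6776, -0.014]]
[232 159 231  50] [[0.6464, 0.0721], [0.6921, 0.0698]] [[0.6479, 0.0713], [0.6907, 0.0692]]
[202  74 198  23] [[0.6834, 0.0826], [0.7032, 0.0825]] [[0.6825, 0.0812], [0.7012, 0.0812]]
[323  53 319 101] [[0.6898, 0.0317], [0.6701, 0.0328]] [[0.6885, 0.0335], [0.6701, 0.0345]]
[246  79 248 128] [[0.6805, 0.0638], [0.6601, 0.0639]] [[0.6799, 0.0636], [0.6607, 0.0637]]
```

>>> {"op": "move_arm", "data": {"moves": [[0.3,-0.01,0,0,0,0,0],[0.5,-0.02,0,0,0,0,0],[0.5,-0.02,0,0,0,0,0],[0.5,-0.02,0,0,0,0,0]]}}

```text
time_s: 21.78
position: [0.6003, 0.063, 0.027]
tcp_rot: [3.139, -0.062, -0.025]
force: [-28.4, 0.5, 29.8]
width: 0.122
```

It now stops hard at x 0.6003 with 28 N, so it is against the stop. Relax, release, and rise clear.

>>> {"op": "move_arm", "data": {"moves": [[-0.3,0,0,0,0,0,0],[-0.5,0.02,0,0,0,0,0],[-0.5,0.02,0,0,0,0,0],[-0.5,0.02,0,0,0,0,0.3],[-0.5,0.02,0,0,0,0,0.35],[-0.5,0.02,0,0,0,0,0.35],[-0.5,0.02,0,0,0,0,0.35],[-0.5,0.02,1,0,0,0,0.35],[-0.5,0.02,4,0,0,0,0.35],[-0.5,0.02,8,0,0,0,0.35],[-0.5,0.02,12,0,0,0,0.35],[-0.5,0.02,14,0,0,0,0.35]]}}

```text
time_s: 22.78
position: [0.6033, 0.0622, 0.1713]
tcp_rot: [3.139, -0.064, 0.01]
force: [1.3, 0.6, 0.3]
width: 0.349
```

>>> {"op": "move_arm", "data": {"moves": [[-4,0,4,0,0,0,0.35],[-8,0,6,0,0,0,0.35],[-12,0,6,0,0,0,0.35],[-16,0,6,0,0,0,0.35],[-20,0,6,0,0,0,0.35],[-20,0,6,0,0,0,0.35],[-20,0,6,0,0,0,0.35]]}}

```text
time_s: 23.37
position: [0.3985, 0.0628, 0.2251]
tcp_rot: [3.139, -0.064, -0.001]
force: [-0.6, -0.0, 0.8]
width: 0.35
```

```bash
python3 - <<'E'
from h import *
from station import optics
c=optics.capture("top");np.savez("pics/top12.npz",**c);im=c["color"]
h=cv2.resize(cv2.cvtColor(im[80:220,200:340],cv2.COLOR_RGB2GRAY),None,fx=4,fy=4,interpolation=cv2.INTER_CUBIC)
for l in cv2.createLineSegmentDetector().detect(h)[0][:,0]:
    if np.hypot(l[2]-l[0],l[3]-l[1])>90:
        q=(l.reshape(2,2)+.5)/4-.5+[200,80]; print(cast(c,q,.042)[:,:2].round(4).tolist(),cast(c,q,.05)[:,:2].round(4).tolist())
m=(im.max(2)<35).astype(np.uint8)
n,l,st,ce=cv2.connectedComponentsWithStats(m[80:220,200:345])
for j in range(1,n):
    if st[j,4]>100: print(st[j],cast(c,ce[j]+[200,80],.02).round(3))
E
```

```text
[[0.8456, -0.0291], [0.8517, 0.0971]] [[0.8418, -0.0286], [0.8478, 0.0966]]
[[0.7014, -0.0015], [0.7062, 0.0739]] [[0.6987, -0.0012], [0.7035, 0.0736]]
[[0.73, 0.1076], [0.8053, 0.1047]] [[0.7271, 0.1071], [0.8018, 0.1042]]
[[0.526, 0.1503], [0.5051, 0.0052]] [[0.5247, 0.1495], [0.5039, 0.0055]]
[[0.7981, -0.0315], [0.7264, -0.0285]] [[0.7947, -0.0309], [0.7235, -0.0279]]
[[0.8063, 0.1038], [0.8006, -0.0297]] [[0.8028, 0.1033], [0.7971, -0.0292]]
[[0.7285, -0.0371], [0.8067, -0.0408]] [[0.7256, -0.0365], [0.8032, -0.0402]]
[[0.7712, 0.0716], [0.7676, -0.0012]] [[0.768, 0.0713], [0.7645, -0.0008]]
[[0.6948, 0.0727], [0.6913, 0.0011]] [[0.6921, 0.0725], [0.6887, 0.0014]]
[[0.8315, 0.1366], [0.8223, -0.0597]] [[0.8278, 0.1359], [0.8187, -0.059]]
[[0.6678, -0.1791], [0.6699, -0.0836]] [[0.6654, -0.1774], [0.6674, -0.0827]]
[[0.6955, -0.1288], [0.7494, -0.1757]] [[0.6929, -0.1275], [0.7464, -0.174]]
[ 43   0  43  12 449] [[0.878 0.03  0.02 ]]
[ 49  37  28  24 489] [[0.744 0.04  0.02 ]]
[ 47  63  28  24 492] [[0.666 0.042 0.02 ]]
```

```bash
python3 - <<'E'
from h import *
c=dict(np.load("pics/top12.npz"));g=cv2.cvtColor(c["color"],cv2.COLOR_RGB2GRAY).astype(np.float32)
o=np.array([.711,.0392]);ax=np.array([np.cos(.04),-np.sin(.04)]);ay=np.array([np.sin(.04),np.cos(.04)])
def prof(base,d,s):
    P=np.array([np.r_[base+d*k,.042] for k in s]);q=proj(c,P).astype(np.float32)
    return cv2.remap(g,q[:,0].reshape(-1,1),q[:,1].reshape(-1,1),cv2.INTER_LINEAR).ravel().astype(int)
for off in (-.05,-.035,.0,.05):
    print("y",off,"front",list(zip(range(76,108,2),prof(o+ay*off,ax,np.arange(.076,.108,.002)))))
    print("   rear",list(zip(range(-106,-76,2),prof(o+ay*off,ax,np.arange(-.106,-.076,.002)))))
for xo in (-.06,.05):
    print("x",xo,"left",list(zip(range(54,78,2),prof(o+ax*xo,ay,np.arange(.054,.078,.002)))));print("  right",list(zip(range(-78,-54,2),prof(o+ax*xo,ay,np.arange(-.078,-.054,.002)))))
E
```

```text
y -0.05 front [(76, np.int64(48)), (78, np.int64(49)), (80, np.int64(53)), (82, np.int64(57)), (84, np.int64(67)), (86, np.int64(85)), (88, np.int64(83)), (90, np.int64(86)), (92, np.int64(102)), (94, np.int64(119)), (96, np.int64(130)), (98, np.int64(129)), (100, np.int64(116)), (102, np.int64(105)), (104, np.int64(101)), (106, np.int64(101))]
   rear [(-106, np.int64(131)), (-104, np.int64(125)), (-102, np.int64(104)), (-100, np.int64(79)), (-98, np.int64(56)), (-96, np.int64(53)), (-94, np.int64(56)), (-92, np.int64(64)), (-90, np.int64(81)), (-88, np.int64(75)), (-86, np.int64(62)), (-84, np.int64(69)), (-82, np.int64(71)), (-80, np.int64(69)), (-78, np.int64(63))]
y -0.035 front [(76, np.int64(54)), (78, np.int64(54)), (80, np.int64(55)), (82, np.int64(58)), (84, np.int64(77)), (86, np.int64(85)), (88, np.int64(72)), (90, np.int64(83)), (92, np.int64(101)), (94, np.int64(127)), (96, np.int64(130)), (98, np.int64(128)), (100, np.int64(123)), (102, np.int64(111)), (104, np.int64(102)), (106, np.int64(102))]
   rear [(-106, np.int64(129)), (-104, np.int64(122)), (-102, np.int64(103
[... 1947 characters left out ...]
nt64(65)), (-70, np.int64(65)), (-68, np.int64(64)), (-66, np.int64(62)), (-64, np.int64(67)), (-62, np.int64(74)), (-60, np.int64(73)), (-58, np.int64(69)), (-56, np.int64(68))]
x 0.05 left [(54, np.int64(50)), (56, np.int64(50)), (58, np.int64(50)), (60, np.int64(51)), (62, np.int64(55)), (64, np.int64(56)), (66, np.int64(61)), (68, np.int64(81)), (70, np.int64(104)), (72, np.int64(123)), (74, np.int64(132)), (76, np.int64(129))]
  right [(-78, np.int64(75)), (-76, np.int64(97)), (-74, np.int64(117)), (-72, np.int64(128)), (-70, np.int64(130)), (-68, np.int64(107)), (-66, np.int64(79)), (-64, np.int64(61)), (-62, np.int64(71)), (-60, np.int64(71)), (-58, np.int64(69)), (-56, np.int64(68))]
```

The tote's front rim abuts the stop evenly across its width. The rear is about -91 and the sides about +65/-64 from my home estimate, all consistent with home and square. Both cassettes are inside and the arm is clear, so I'm handing in.

```bash
python3 -c "
from station import job; print(job.sign_off())"
```

```text
the job is handed in; nothing more can be done
None
```

Both black cassettes are in the grey tote and the tote is home in the bay. The job was handed in just after 23 s on the robot's clock; the hand-in returned no verdict.

**What I did:** I hooked each cassette by its front wall and drew it out from under the guard. I then pinched that wall, carried it over the lip about 15 mm above the tray floor and set it in the tote. I pinched the tote by its handle and slid it along the bench into the bay, until it stopped against the end wall at about 28 N. Then I released it and drew the arm clear.

**Last checks, from the top camera:**
- **Tote along the bay:** its front rim lies against the stop wall evenly across the width, with any gap under one pixel (about 2.6 mm). The rim edges put its centre 1–2 mm short of my home estimate, which is itself only good to a few millimetres.
- **Tote across the bay:** it sits centred to about 2 mm and looks square.
- **Cassettes:** both are inside, at about x 0.666 and 0.744 m. Their average of 0.705 m suggests the tote is nearer 5 mm short, right at the limit. I trusted the rim against the stop and the hard halt instead.
- **Robot:** it touches nothing. The largest wrist reading I saw was about 41 N in total, while pressing against the stop.

**Weaker points:** the bay's angle came out between -0.007 and -0.05 rad depending on which edges I used, and I took -0.04. I did not measure the bystanders' positions again, but nothing suggested contact with any of them. I used all 12 picture views, so the final check was numeric only.

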